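# Tip the stone tray to its pick-up end

### The job

Lift the loose steel cover off the tipping tray and set it down flat, handle up, on the black rubber mat without dropping it. Then push the tray's lip down, reaching in under the light bar without knocking it, until both stones have slid all the way to the lip end. Let the tray come back up to level slowly under your control (its spring must not snap it back), and leave everything else on the bench where it is.

Things in the scene. Friction and masses are not known exactly. Their poses are not given: they have to be found in the camera images.
- tipper: fixed stand of the tipping tray: steel base 220 x 170 x 12 mm, two grey upright cheeks 20 mm thick (x -50 to +100 mm, outer faces y +-74 mm, tops 135 mm high). Origin at bench level under the tray's hinge line; x runs along the tray away from the lip (lip end at -x, roughly the robot's left, world +y), z up. The hinge line is parallel to y, 100 mm above the bench, at x = 0
- tray (a joint): tilt of the tray (rad): 0 = level on its upper stop, grows as the lip goes down, lower stop at 0.55. A spring pulls it back to 0: 4 to 5 N on the lip starts it, 5 to 8 N holds it down; let go, it snaps back. The cover blocks it. The aluminium tray is 208 x 100 mm, walls and floor 4 mm, 28 mm high, underside at hinge height; a rib along its middle makes two lanes 44 mm wide
- tray_mid (a point): point on the top of the tray's floor, in the middle of the tray (4 mm above the hinge line when level); axes fixed to the tray: x along the tray away from the lip, z out of the floor. The inside of the tray runs from x = -100 to +100 mm
- lip (a point): centre of the top face of the push lip: a flat aluminium tab 43 mm long (x) and 60 mm wide (y), 4 mm thick, sticking out of the tray's -x end in line with the floor; 125.5 mm from the hinge line and 104 mm above the bench when level, moves with the tray. Its outer edge is 21.5 mm further out (-x)
- light: slim grey light bar fixed above the lip; origin and axes as tipper. Bar: x -135 to -85, y -95 to +90 mm, 211 to 233 mm above the bench. Post at x = -110, y = +108 mm, 16 mm thick, foot 44 mm, its top joint reaching y 118 and 237 mm high. A hand straight above the lip would hit the bar: reach in from beyond the lip's outer edge (-x) with the fingers leaning about 35 degrees
- light_under (a point): middle of the underside of the light bar, 107 mm straight above the level lip, axes as tipper
- cover_grip (a point): centre of the cover's black handle bar (76 mm along its x, 14 wide in y, 10 tall, on feet at x +-33, 28 mm free below). The loose cover is a steel plate 130 (x) x 152 (y) x 4 mm, 0.25 kg; this point is over its middle, 37 mm above its underside; z is up. At the start it lies on the cheeks, its middle at tipper x = +30, on two 8 mm pins 14 mm tall in 12 mm holes: lift straight up
- cover: the same cover: origin in the middle of its underside, axes as cover_grip
- stone_a_mid (a point): centre of a loose brown sharpening stone 70 x 36 x 18 mm, about 0.11 kg, lying lengthwise in the +y lane of the tray, under the cover at the start, in the half away from the lip. At the lip end against the wall its centre is at x = -65 mm of tray_mid
- stone_b_mid (a point): centre of the second stone, alike, in the -y lane. How slippery the stones are varies: they begin to slide at a tilt somewhere between 0.25 and 0.45 rad
- mat: black rubber mat lying fixed on the bench, 170 (x) x 190 (y) x 4 mm, on one side of the tipping tray; origin at the centre of its underside, bench level
- holder: fixed wooden block 130 x 160 x 40 mm with steel rods in its holes (up to 75 mm high), on the other side of the tipping tray; leave alone. Origin centre of underside
- phone: loose phone 74 x 150 x 9 mm lying on the bench; leave alone
- jar: loose glass jar 64 mm thick, 85 mm tall; leave alone
- dresser: loose grey abrasive stick 28 x 120 x 28 mm; leave alone
- clamp: loose steel clamp, 60 mm thick and 110 mm tall; leave alone
Things that resemble listed ones, but are neither listed nor needed, are in the scene too. Leave any green look-alike of the cover alone.

How it is judged:
On the way, in this order (a step that is already met when the one before it is completed fails the run):
1. the cover lies flat on the rubber mat, handle up, let go (horizontal distance between cover_grip and mat below 0.055 m and height (world z) of cover_grip below 0.052 m and angle between cover_grip's own z axis and vertical below 0.12 rad and contact force between the fingers and mat below 0.1 N and distance between the grasp point and cover_grip above 0.04 m), for 0.2 s.
2. with the tray tipped, both stones have slid to the lip end (value of joint tray above 0.15 rad and x of each of stone_a_mid, stone_b_mid in the frame of tray_mid below -0.045 m), for 0.1 s.
At the end, for the whole second after the job is handed in: The tray is level again (tilt under 0.04 rad), both stones lie in it at the lip end (centres more than 45 mm from the tray's middle towards the lip, at most 100 mm from it), and the cover lies flat (within 0.12 rad), handle up, on the mat with its middle within 55 mm of the mat's middle (value of joint tray below 0.04 rad and x of each of stone_a_mid, stone_b_mid in the frame of tray_mid below -0.045 m and distance between each of stone_a_mid, stone_b_mid and tray_mid below 0.1 m and horizontal distance between cover_grip and mat below 0.055 m and height (world z) of cover_grip below 0.052 m and angle between cover_grip's own z axis and vertical below 0.12 rad); the robot touches nothing.
It fails at once if the cover was dropped: it came down on the bench faster than 0.7 m/s (linear speed of cover above 0.7 m/s and height (world z) of cover_grip below 0.08 m).
It fails at once if the tray snapped back: it swung up faster than 2.5 rad/s (velocity of joint tray below -2.5 rad/s).
It fails at once if the light bar was knocked (more than 8 N) (contact force between any of the arm, the fingers and light above 8 N).
It fails at once if a bystander was moved by more than 50 mm (distance of any of phone, jar, dresser, clamp from where it was at the start of the episode above 0.05 m).
It also fails if it takes over 58 s, if anything falls off the work surface, if the arm or the gripper's body presses on something with over 40 N, if the wrist force passes 120 N, or if a joint passes its speed limit or range.

### The arm

A 6-joint arm with a two-finger parallel gripper is mounted at the origin on the work surface. World frame = base frame: x ahead of the robot, y to its left, z up, the work surface at z = 0. Lengths are in m, angles in rad, forces in N, time in s.
With the tool pointing down it reaches from about 0.4 to 0.825 m from the base axis. Payload 7 kg.
Tool frame: the origin (TCP) lies between the finger pads; the fingertips stand 8 mm ahead of it and the grasp point (between the pads) lies 11 mm behind it (arm.finger_overhang is the distance from the TCP to the fingertips, in m); z points along the fingers, y is the line along which they close (so a half turn about z gives the same grasp; the last joint's range is limited). The gripper opens to 88 mm and grips with 3 to 60 N. Pads are 19 mm wide; open, the fingers measure 130 mm over their backs; the gripper's body (78 mm by 193 mm) begins 47 mm behind the grasp point.
Start: joints at [1.62, 0.359, 0.012, 0, -1.224, -0.288], TCP at [0.16, 0.656, 0.235] pointing down, gripper open.
Joint ranges: [-3.07, 3.07], [-1.43, 2.12], [-1.02, 1.25], [-3.03, 1.67], [-3.05, -0], [-3.03, 3.03]. Speed limits (rad/s): [2.39, 2.39, 3.01, 3.14, 3.14, 3.14].

### API

Orientations are given as [roll, pitch, yaw] about the fixed x, y, z axes, in that order (R = Rz(yaw) Ry(pitch) Rx(roll)).
In Python, from station import arm gives the robot as it stands.
- The arm moves only by the tool move_arm, never from a script. Its argument "rows" is text: rows parted by semicolons, each of 7 numbers parted by spaces: the turn, a rotation vector about the tool's x, y, z in degrees, then the shift along the tool's x, y, z in m, then the finger opening in m, from 0 to 0.0876. A call has 1 to 8 rows; each row shifts and turns the commanded pose from where the row before left it, along the tool's axes as they then stand; what a row does not reach is not made up. A row lasts 1/8 s, in which the tool goes at most 62.5 mm and 10.7 degrees, less where a joint would pass 70% of its speed; a pose out of reach is approached as far as the arm can. A call is refused whole if a number of a shift passes 0.0625 or a number of a turn 10.7, either way. A call with a gripper value outside its range is refused whole. The fingers move at their own pace and stop on an object; "squeeze" is the grip in N (left out, the last holds). Time passes only in rows, so rows that do not move let the fingers close. It gives the time, the measured TCP pose, the force, the opening and the grip force at its end, in the units of the state.
- arm.get_state(): the state, without advancing time (a new reading comes with each control period).
- arm.grab_frame(name): name is "scene" or "top" or "wrist"; returns (picture, depth): 480x640x3 uint8, blue, green, red; 480x640 float32, m along the optical axis (not along the pixel's ray), 0 where there is no reading.
- arm.camera_model(name): a dict with "mtx" (3x3 intrinsics, pixels), "k1" (the pictures are not rectified: a ray, as slopes to the right and down, at radius r is drawn at 1 + k1 r^2 times it, then the intrinsics apply), "camera_from_world" (4x4, takes a point from world to camera coordinates); the wrist camera has in their place "mount" (4x4, takes a point from camera to tool coordinates, whose origin is the TCP and whose axes are the flange's). Camera axes: x right, y down, z forward; pixel columns grow to the right and rows downward; lengths in m; the calibration is good to about 2 mm. A picture is of the moment at which its call begins: read the wrist's pose just before it. camera_model takes no time and is no camera call.
- arm.job_done(): hands the job in; it is judged then, once.
The state is a dict: "t": time; "q": joint angles; "qd": joint speeds; "joint_efforts": joint torques, N m; "eef_pos": TCP position; "ee_rot": TCP orientation; "force": force on the tool from outside, world axes, zero at the start; "moment": the same for the moment, N m; "width": finger opening in m; "gripper_force": force on a finger pad.
Only numpy, scipy, OpenCV 4.12 (cv2) and the standard library are available. Lean on these libraries where they do the work, as an engineer would, in place of code of your own. Each camera call takes 0.05 s, during which the arm holds its last target. There are 200 camera calls.

## Working session

There is one attempt and no reset: what is moved stays moved. The work goes in short steps, Python scripts to look and compute and a tool call to move; the robot and the scene stay as the last step left them, time stands still between calls to the robot, and variables do not carry over. Pictures are saved under pics/ and viewed, at most 10 in all, crops included, and the job is handed in when it is done.

Besides the shell and the picture viewer there is one more tool, called after "Call:" as name(argument=value, ...) on one line, values as JSON. move_arm: Moves the arm, as the interface text tells. Its arguments: {"type":"object","properties":{"rows":{"type":"string"},"squeeze":{"type":"number"}},"required":["rows"]}

```bash
ls; mkdir -p pics
cat > h.py <<'E'
import numpy as np, cv2
from station import arm
from scipy.spatial.transform import Rotation as R
def grab(n):
    s=arm.get_state(); im,d=arm.grab_frame(n); m=arm.camera_model(n)
    if n=="wrist":
        T=np.eye(4); T[:3,:3]=R.from_euler('xyz',s['ee_rot']).as_matrix(); T[:3,3]=s['eef_pos']
        W=T@np.array(m['mount'])
    else: W=np.linalg.inv(np.array(m['camera_from_world']))
    return im,d,dict(K=np.array(m['mtx']),k1=m['k1'],W=W)
def rays(c,uv):
    uv=np.asarray(uv,float).reshape(-1,1,2)
    p=cv2.undistortPoints(uv,c['K'],np.array([c['k1'],0,0,0,0.])).reshape(-1,2)
    return np.c_[p,np.ones(len(p))]
def at_z(c,uv,z):
    r=rays(c,uv)@c['W'][:3,:3].T; o=c['W'][:3,3]
    return o+r*((z-o[2])/r[:,2])[:,None]
def by_depth(c,d,uv):
    uv=np.asarray(uv).reshape(-1,2); z=np.array([d[int(v),int(u)] for u,v in uv])
    return (rays(c,uv)*z[:,None])@c['W'][:3,:3].T+c['W'][:3,3]
def project(c,P):
    V=np.linalg.inv(c['W']); p=np.asarray(P).reshape(-1,3)@V[:3,:3].T+V[:3,3]
    return cv2.projectPoints(p,np.zeros(3),np.zeros(3),c['K'],np.array([c['k1'],0,0,0,0.]))[0].reshape(-1,2)
E
python3 - <<'E'
from h import *
s=arm.get_state(); print(s)
for n in("scene","top","wrist"):
    im,d,c=grab(n); cv2.imwrite(f"pics/{n}0.png",im); np.savez(f"pics/{n}0.npz",im=im,d=d,**c)
    print(n,c['W'].round(3).tolist(),c['K'].round(1).tolist(),c['k1'])
E
```

```text
pics
{'t': 0.0, 'q': array([ 1.62007878e+00,  3.59389063e-01,  1.10011474e-02, -3.54048923e-04,
       -1.22410677e+00, -2.88068805e-01]), 'qd': array([-0.00165539, -0.00067896, -0.00022767, -0.00044281, -0.00047298,
        0.00024676]), 'joint_efforts': array([-4.65759440e-04, -5.82719707e+01,  2.93047982e+01,  6.99723870e+00,
        6.73446018e-03, -1.78112741e-04]), 'eef_pos': array([0.1595869 , 0.65533874, 0.23359546]), 'ee_rot': array([ 3.13986971e+00, -1.63445202e-04, -2.38906791e-01]), 'force': array([-0.598332  , -0.32775452,  0.33074759]), 'moment': array([ 0.01598993,  0.01755664, -0.05052282]), 'gripper_force': 0.0, 'width': 0.08766080165320338}
scene [[-0.08, 0.616, -0.784, 1.505], [0.997, 0.057, -0.057, 0.061], [0.009, -0.786, -0.618, 0.88], [0.0, 0.0, 0.0, 1.0]] [[476.4, 0.0, 319.6], [0.0, 476.4, 244.6], [0.0, 0.0, 1.0]] -0.09081850465940293
top [[-0.001, -0.998, 0.058, 0.474], [-1.0, 0.001, 0.005, -0.001], [-0.005, -0.058, -0.998, 1.234], [0.0, 0.0, 0.0, 1.0]] [[442.0, 0.0, 329.0], [0.0, 442.0, 240.2], [0.0, 0.0, 1.0]] 0.012450302621277451
wrist [[-0.237, -0.941, -0.242, 0.224], [-0.972, 0.23, 0.057, 0.639], [0.002, 0.248, -0.969, 0.383], [0.0, 0.0, 0.0, 1.0]] [[350.8, 0.0, 322.1], [0.0, 350.8, 239.7], [0.0, 0.0, 1.0]] -0.06905533455142611
```

View pics/top0.png

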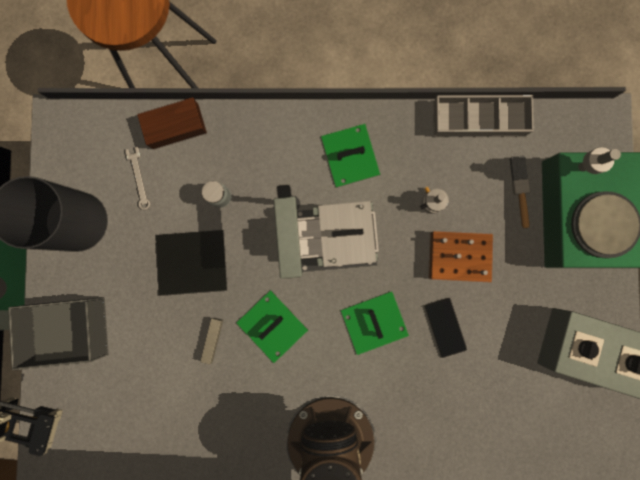

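View pics/scene0.png

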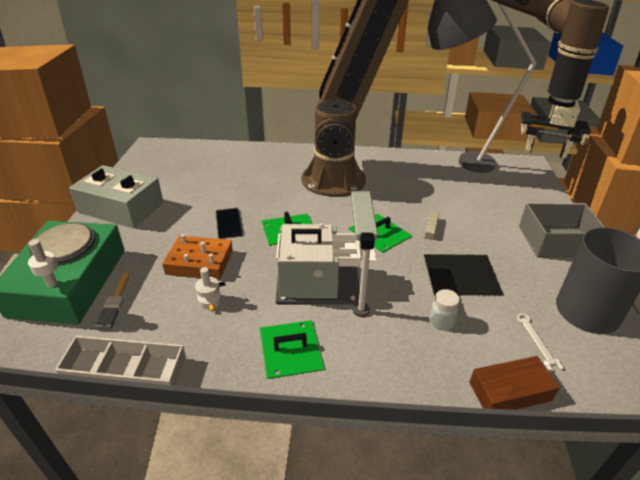

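Run:
```python
from h import *
def load(n):
    z=np.load(f"pics/{n}0.npz"); return z['im'],z['d'],dict(K=z['K'],k1=float(z['k1']),W=z['W'])
def rect(P,tag):
    (cx,cy),(w,h),a=cv2.minAreaRect((P[:,:2]*1000).astype(np.float32))
    print(tag,'n',len(P),'ctr',round(cx),round(cy),'size',round(w),round(h),'ang',round(a,1),'z',np.percentile(P[:,2],[10,50,90]).round(4))
for n,box,mb in(("top",(265,180,390,280),(150,225,235,300)),("scene",(265,185,385,320),(415,245,510,300))):
    im,d,c=load(n)
    u,v=np.meshgrid(np.arange(box[0],box[2]),np.arange(box[1],box[3])); uv=np.c_[u.ravel(),v.ravel()]
    P=by_depth(c,d,uv); col=im[uv[:,1],uv[:,0]].astype(int); ok=d[uv[:,1],uv[:,0]]>0
    g=col.max(1); sat=col.max(1)-col.min(1)
    def cc(m):
        M=np.zeros(im.shape[:2],np.uint8); M[uv[m,1],uv[m,0]]=1
        k,L,S,_=cv2.connectedComponentsWithStats(M); 
        return L[uv[:,1],uv[:,0]]==1+S[1:,4].argmax()
    rect(P[cc(ok&(g<70)&(P[:,2]>.15)&(P[:,2]<.19)&(sat<40))],n+' handle')
    hm=cc(ok&(g<70)&(P[:,2]>.15)&(P[:,2]<.19)&(sat<40)); print(uv[hm].mean(0), P[hm].mean(0).round(4))
    rect(P[cc(ok&(P[:,2]>.125)&(P[:,2]<.155)&(g>100))],n+' plate')
    rect(P[cc(ok&(P[:,2]>.22)&(P[:,2]<.25))],n+' bar')
    rect(P[cc(ok&(P[:,2]>.085)&(P[:,2]<.118))],n+' lip?')
    u,v=np.meshgrid(np.arange(mb[0],mb[2]),np.arange(mb[1],mb[3])); uv=np.c_[u.ravel(),v.ravel()]
    col=im[uv[:,1],uv[:,0]].astype(int);m=cc(col.max(1)<48); Q=at_z(c,uv[m],.004); rect(Q,n+' mat'); print(np.median(by_depth(c,d,uv[m])[:,2]))
    if n=="top":
        cv2.imwrite("pics/crop1.png",cv2.resize(im[170:300,255:395],None,fx=4,fy=4,interpolation=cv2.INTER_CUBIC))
```

```text
top handle n 145 ctr 554 -39 size 12 73 ang 6.0 z [0.174  0.1766 0.1791]
[346.22068966 232.25517241] [ 0.5539 -0.0372  0.1765]
top plate n 3081 ctr 553 -38 size 152 150 ang 5.0 z [0.1354 0.1385 0.1413]
top bar n 1953 ctr 552 101 size 213 50 ang 5.1 z [0.2299 0.2327 0.2353]
top lip? n 780 ctr 546 55 size 92 57 ang 5.3 z [0.1008 0.1037 0.1066]
top mat n 4008 ctr 485 390 size 167 187 ang 4.7 z [0.004 0.004 0.004]
0.0037209771643545997
scene handle n 140 ctr 558 -42 size 12 70 ang 5.8 z [0.1598 0.1733 0.1769]
[306.40714286 232.39285714] [ 0.5597 -0.0411  0.1708]
scene plate n 1913 ctr 552 -24 size 160 187 ang 5.4 z [0.1341 0.1379 0.14  ]
scene bar n 1084 ctr 555 98 size 215 50 ang 5.0 z [0.2287 0.232  0.2342]
scene lip? n 765 ctr 603 11 size 68 232 ang 29.5 z [0.0897 0.1037 0.1152]
scene mat n 2392 ctr 489 386 size 163 184 ang 3.8 z [0.004 0.004 0.004]
0.0021086308283342903
```

View pics/crop1.png

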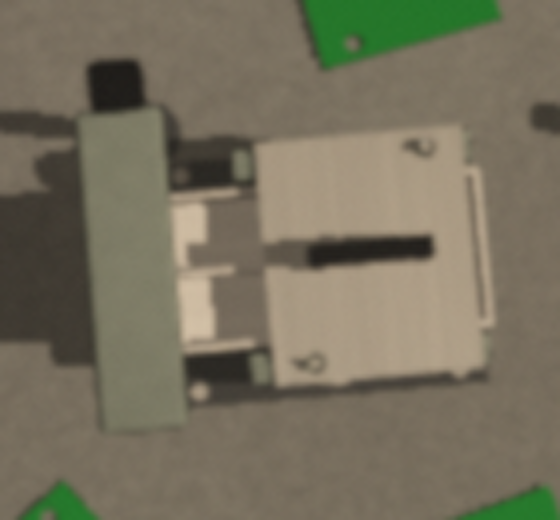

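The crop shows the bare steel cover: plate at crop (370,255), black handle at crop (370,250), which is full image (347,232). The look-alikes at top-view pixels (350,155), (272,327) and (373,322) are all green, so they are not meant. Both views agree: handle centre (0.554, -0.039) with top at about 0.177, plate at 0.139, light bar top at 0.233, lip at 0.104, mat at (0.487, 0.388), everything turned about 5.3°.

Call:
move_arm(rows="0 0 10.1 0 0 -0.0125 0.0876; 0 0 10.1 0 0 -0.0125 0.0876; 0 0 10.1 0 0 -0.0125 0.0876; 0 0 10.1 0 0 -0.0125 0.0876; 0 0 10.1 0 0 -0.0125 0.0876; 0 0 10.1 0 0 -0.0125 0.0876; 0 0 10.1 0 0 -0.0125 0.0876; 0 0 0 0 0 0 0.0876")

```text
t: 1.15
eef_pos: [0.1597, 0.6561, 0.3228]
ee_rot: [-3.141, 0.001, -1.472]
force: [0.0, 0.3, -0.5]
width: 0.0878
gripper_force: 0.0
```

Call:
move_arm(rows="0 0 0 0.056 -0.025 0 0.0876; 0 0 0 0.056 -0.025 0 0.0876; 0 0 0 0.056 -0.025 0 0.0876; 0 0 0 0.056 -0.025 0 0.0876; 0 0 0 0.056 -0.025 0 0.0876; 0 0 0 0.056 -0.025 0 0.0876; 0 0 0 0.056 -0.025 0 0.0876; 0 0 0 0.056 -0.025 0 0.0876")

```text
t: 2.15
eef_pos: [0.4028, 0.2276, 0.3216]
ee_rot: [3.141, 0.0, -1.467]
force: [1.3, 1.4, -0.0]
width: 0.0877
gripper_force: 0.0
```

Call:
move_arm(rows="0 0 0.1 0.056 -0.025 0 0.0876; 0 0 0.1 0.056 -0.025 0 0.0876; 0 0 0.1 0.056 -0.025 0 0.0876; 0 0 0.1 0.056 -0.025 0 0.0876; 0 0 0 0.05 -0.024 0 0.0876; 0 0 0 0 0 0 0.0876; 0 0 0 0 0 0 0.0876")

```text
t: 3.02
eef_pos: [0.5515, -0.0318, 0.3211]
ee_rot: [3.14, 0.0, -1.478]
force: [0.9, -0.8, -0.5]
width: 0.0876
gripper_force: 0.0
```

```bash
cat > m.py <<'E'
from h import *
import sys
im,d,c=grab("wrist"); cv2.imwrite(f"pics/w{sys.argv[1]}.png",im)
s=arm.get_state(); print(s['eef_pos'].round(4),s['ee_rot'].round(4))
z0=float(sys.argv[2]); zp=float(sys.argv[3])
g=im.max(2).astype(int); v,u=np.nonzero((g<70)&(d>0)); uv=np.c_[u,v]; P=by_depth(c,d,uv)
def rep(m,zz,t):
    M=np.zeros(g.shape,np.uint8); M[uv[m,1],uv[m,0]]=1; k,L,S,C=cv2.connectedComponentsWithStats(M); i=1+S[1:,4].argmax()
    px=np.argwhere(L==i)[:,::-1]; Q=at_z(c,px,zz); r=cv2.minAreaRect((Q[:,:2]*1000).astype(np.float32))
    print(t,'px',C[i].round(),np.round(r[0],1),np.round(r[1],1),round(r[2],2),'z',np.median(by_depth(c,d,px)[:,2]).round(4))
rep((abs(P[:,2]-z0)<.009)&(np.hypot(P[:,0]-s['eef_pos'][0],P[:,1]-s['eef_pos'][1])<.12),z0,'handle')
v,u=np.nonzero((g>90)&(d>0)); uv=np.c_[u,v]; P=by_depth(c,d,uv)
rep((abs(P[:,2]-zp)<.008),zp,'plate')
E
python3 m.py 1 .177 .139
```

```text
[ 0.5514 -0.0311  0.3216] [ 3.1408e+00  2.0000e-04 -1.4775e+00]
handle px [319. 216.] [554.9 -43.2] [12.5 75.2] 4.89 z 0.1756
plate px [319. 207.] [554.1 -39. ] [151.7 146.2] 5.29 z 0.1377
```

Call:
move_arm(rows="0 0 0 0.01 -0.0025 0.03 0.05; 0 0 0 0 0 0.035 0.05; 0 0 0 0 0 0.035 0.05; 0 0 0 0 0 0.03 0.05; 0 0 0 0 0 0.02 0.05; 0 0 0 0 0 0.01 0.05; 0 0 0 0 0 0 0.05")

```text
t: 3.95
eef_pos: [0.555, -0.0405, 0.1621]
ee_rot: [3.141, -0.0, -1.478]
force: [0.1, 0.1, -0.6]
width: 0.0497
gripper_force: 0.0
```

Call:
move_arm(rows="0 0 0 0 0 0 0.005; 0 0 0 0 0 0 0.005; 0 0 0 0 0 0 0.005; 0 0 0 0 0 0 0.005; 0 0 0 0 0 0 0.005; 0 0 0 0 0 0 0.005", squeeze=30)

```text
t: 4.7
eef_pos: [0.5553, -0.0413, 0.1622]
ee_rot: [-3.142, -0.0, -1.48]
force: [-1.2, 0.7, 2.7]
width: 0.0138
gripper_force: 30.0
```

Call:
move_arm(rows="0 0 0 0 0 -0.008 0.005; 0 0 0 0 0 -0.01 0.005; 0 0 0 0 0 -0.015 0.005; 0 0 0 0 0 -0.025 0.005; 0 0 0 0 0 -0.03 0.005; 0 0 0 0 0 -0.03 0.005; 0 0 0 0 0 -0.03 0.005; 0 0 0 0 0 0 0.005")

```text
t: 5.7
eef_pos: [0.5565, -0.0412, 0.3136]
ee_rot: [-3.136, 0.0, -1.48]
force: [-1.1, -0.3, -3.4]
width: 0.0135
gripper_force: 30.0
```

Run:
```python
from h import *
im,d,c=grab("scene"); cv2.imwrite("pics/s1.png",im[120:320,200:440]); 
im,d,c=grab("wrist"); cv2.imwrite("pics/w2.png",im)
a=cv2.imread("pics/s1.png"); a=cv2.resize(a,(480,400)); b=cv2.resize(im,(320,240)); o=np.zeros((400,800,3),np.uint8); o[:,:480]=a; o[:240,480:]=b; cv2.imwrite("pics/v1.png",o)
```

```text
(no output)
```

View pics/v1.png

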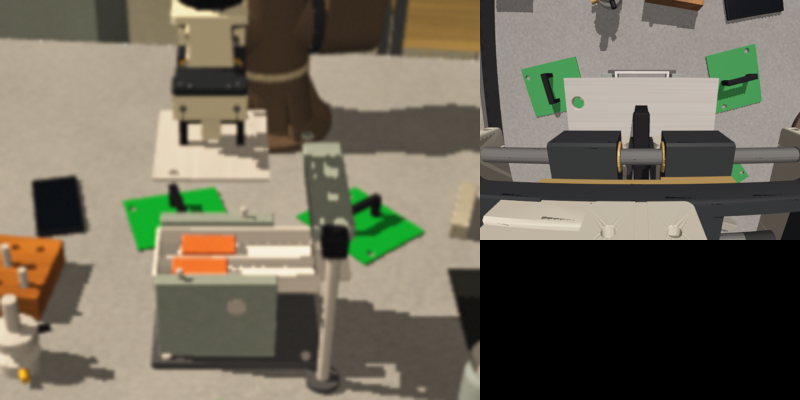

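The cover is held level (left crop, 210,145) and both orange stones lie in the tray's far half (208,245 and 200,265). Next I carry the cover over the bar to the mat.

Call:
move_arm(rows="0 0 0 -0.02 0.001 -0.01 0.005; 0 0 0 -0.04 0.003 0 0.005; 0 0 0 -0.055 0.004 0 0.005; 0 0 0 -0.055 0.004 0 0.005; 0 0 0 -0.055 0.004 0 0.005; 0 0 0 -0.055 0.004 0 0.005; 0 0 0 -0.055 0.004 0 0.005; 0 0 0 -0.055 0.004 0 0.005")

```text
t: 6.8
eef_pos: [0.4909, 0.346, 0.3188]
ee_rot: [3.14, -0.001, -1.48]
force: [1.3, 0.1, -2.9]
width: 0.0135
gripper_force: 30.0
```

Call:
move_arm(rows="0 0 0 -0.03 0.001 0.01 0.005; 0 0 0 -0.0135 0.001 0.03 0.005; 0 0 0 0 0 0.04 0.005; 0 0 0 0 0 0.04 0.005; 0 0 0 0 0 0.04 0.005; 0 0 0 0 0 0.035 0.005; 0 0 0 0 0 0.025 0.005; 0 0 0 0 0 0 0.005")

```text
t: 7.8
eef_pos: [0.4847, 0.3855, 0.0969]
ee_rot: [3.137, -0.005, -1.481]
force: [1.2, -0.0, -2.9]
width: 0.0138
gripper_force: 30.0
```

Call:
move_arm(rows="0 0 0 -0.002 -0.003 0.02 0.005; 0 0 0 0 0 0.02 0.005; 0 0 0 0 0 0.01 0.005; 0 0 0 0 0 0.007 0.005; 0 0 0 0 0 0.004 0.005; 0 0 0 0 0 0 0.005")

```text
t: 8.55
eef_pos: [0.4889, 0.3901, 0.0393]
ee_rot: [-3.141, 0.0, -1.48]
force: [0.0, 0.1, -2.7]
width: 0.0135
gripper_force: 30.0
```

Call:
move_arm(rows="0 0 0 0 0 0.003 0.005; 0 0 0 0 0 0.002 0.005; 0 0 0 0 0 0.002 0.005; 0 0 0 0 0 0.001 0.005; 0 0 0 0 0 0 0.005")

```text
t: 9.18
eef_pos: [0.4888, 0.39, 0.0313]
ee_rot: [-3.142, -0.0, -1.48]
force: [-2.3, -0.6, 0.9]
width: 0.0135
gripper_force: 30.0
```

Call:
move_arm(rows="0 0 0 0 0 0 0.02; 0 0 0 0 0 0 0.03; 0 0 0 0 0 0 0.045; 0 0 0 0 0 0 0.045; 0 0 0 0 0 -0.015 0.045; 0 0 0 0 0 -0.04 0.045; 0 0 0 0 0 -0.06 0.045; 0 0 0 0 0 -0.06 0.045")

```text
t: 10.18
eef_pos: [0.4887, 0.3897, 0.209]
ee_rot: [-3.141, 0.0, -1.48]
force: [1.0, 1.4, 0.5]
width: 0.0451
gripper_force: 0.0
```

```bash
python3 m.py 3 .046 .008
python3 - <<'E'
from h import *
im,d,c=grab("top"); cv2.imwrite("pics/t1.png",im)
z0,=project(c,[[.487,.388,.04]]); print(z0)
im2,d2,c2=grab("scene"); 
o=np.zeros((480,800,3),np.uint8); o[:,:400]=cv2.resize(im[150:390,130:330],(400,480)); u,v=project(c2,[[.487,.388,.04]])[0].astype(int); o[:,400:]=cv2.resize(im2[v-120:v+120,u-100:u+100],(400,480)); cv2.imwrite("pics/v2.png",o)
E
```

```text
[0.4918 0.3922 0.2188] [-3.1309  0.0077 -1.4781]
handle px [322. 223.] [488.5 387.5] [11.2 74.2] 5.24 z 0.0447
plate px [323. 213.] [488.2 388.7] [153.6 130.3] 5.25 z 0.0067
[187.08937123 260.91478388]
```

View pics/v2.png

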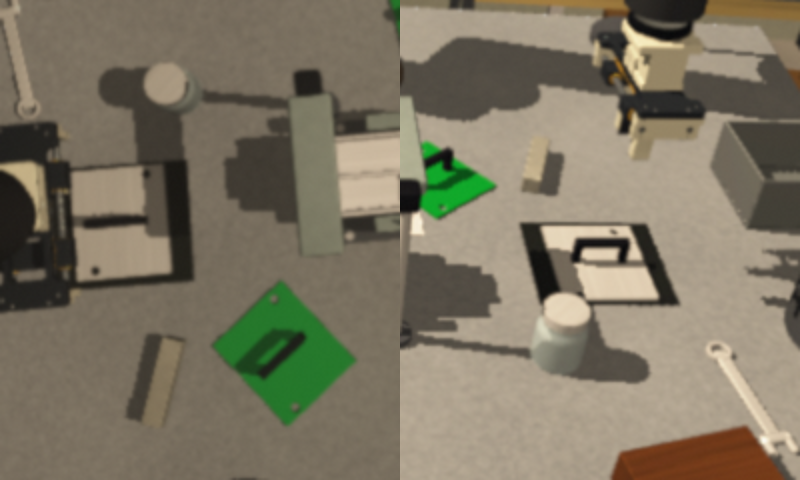

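The cover is flat and central on the mat: handle at (0.4885, 0.3875), handle top 0.045, plate 0.007, mat centre (0.487, 0.388). Next I close the fingers and lean the tool 38° towards the lip.

Call:
move_arm(rows="0 9.5 0 0 0 -0.01 0; 0 9.5 0 0 0 0 0; 0 9.5 0 0 0 0 0; 0 9.5 0 0 0 0 0; 0 0 0 0 0 0 0; 0 0 0 0 0 0 0", squeeze=10)

```text
t: 11.08
eef_pos: [0.4887, 0.3901, 0.2156]
ee_rot: [3.141, -0.663, -1.479]
force: [0.5, -0.4, 0.9]
width: 0.0005
gripper_force: 0.0
```

```bash
cat > to.py <<'E'
from h import *
import sys
a=np.radians(5.1); X=np.array([np.sin(a),-np.cos(a),0]); Y=np.array([np.cos(a),np.sin(a),0]); O=np.array([.5518,-.0101,0])
s=arm.get_state(); M=R.from_euler('xyz',s['ee_rot']).as_matrix(); p=s['eef_pos']
tx,ty,tz=map(float,sys.argv[1:4])
T=O+tx*X+ty*Y+[0,0,tz]
r=p-O; print('now tipper',np.round([r@X,r@Y,p[2]],4),'z axis',np.round([M[:,2]@X,M[:,2]@Y,M[2,2]],3),'yaxis',np.round([M[:,1]@X,M[:,1]@Y,M[2,1]],3),'q',s['q'].round(2))
print('target',T.round(4),'tool shift',(M.T@(T-p)).round(4))
E
python3 to.py -.17 -.012 .163
```

```text
now tipper [-0.4042 -0.0272  0.2156] z axis [ 0.615  0.001 -0.788] yaxis [ 0.002 -1.     0.   ] q [ 1.16  0.58  0.02  0.3  -1.61 -1.15]
target [0.5247 0.1582 0.163 ] tool shift [ 0.1523 -0.0147  0.1856]
```

Call:
move_arm(rows="0 0 0 0.0305 -0.003 0.029 0; 0 0 0 0.0305 -0.003 0.029 0; 0 0 0 0.0305 -0.003 0.029 0; 0 0 0 0.0305 -0.003 0.029 0; 0 0 0 0.0305 -0.003 0.029 0; 0 0 0 0 0 0 0; 0 0 0 0 0 0 0")

```text
t: 11.95
eef_pos: [0.5232, 0.1826, 0.1972]
ee_rot: [-3.138, -0.66, -1.483]
force: [-0.6, 0.3, 0.6]
width: 0.0004
gripper_force: 0.0
```

```bash
python3 to.py -.17 -.012 .163
python3 - <<'E'
from h import *
im,d,c=grab("wrist"); np.savez("pics/wl.npz",im=im,d=d,**c)
a=np.radians(5.1); X=np.array([np.sin(a),-np.cos(a),0]); Y=np.array([np.cos(a),np.sin(a),0]); O=np.array([.5518,-.0101,0])
for x in(-.147,-.104):
  for y in(-.03,.03):
    u,v=project(c,O+x*X+y*Y+[0,0,.104])[0]; print(u,v); cv2.circle(im,(int(u),int(v)),4,(0,0,255),1)
for x in(-.135,):
  for y in(-.095,.09):
    u,v=project(c,O+x*X+y*Y+[0,0,.211])[0]; cv2.circle(im,(int(u),int(v)),4,(255,0,255),1)
cv2.imwrite("pics/wl.png",im)
E
```

```text
now tipper [-0.1944 -0.0113  0.1972] z axis [ 0.613  0.003 -0.79 ] yaxis [ 0.001 -1.    -0.003] q [ 0.96  0.4  -0.36  0.42 -1.36 -1.07]
target [0.5247 0.1582 0.163 ] tool shift [-0.0016  0.0008  0.042 ]
346.376529840316 267.83165174742174
267.0736737186498 267.79740798936916
344.95430362894257 217.0639842184009
270.4332007363941 217.1267809215512
```

View pics/wl.png

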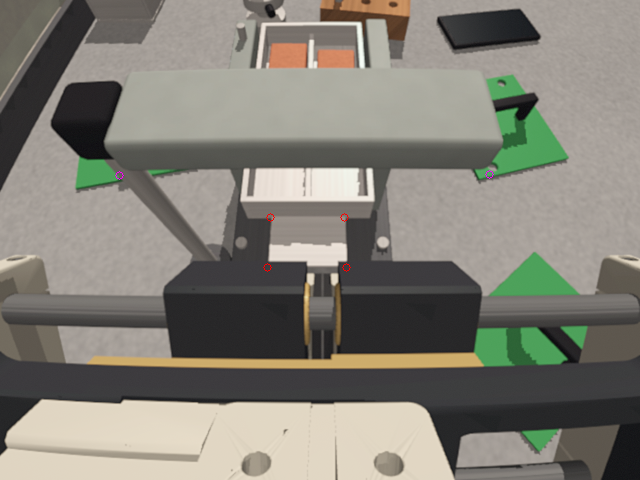

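The picture shows the lip at (308,240), just where my projected corners fall (267–346, 217–268). The light bar is at (300,120), and both stones are beyond it at the far end. I go in under the bar along the finger axis.

Call:
move_arm(rows="0 0 0 0 0 0.015 0; 0 0 0 0 0 0.02 0; 0 0 0 0 0 0.02 0; 0 0 0 0 0 0.015 0; 0 0 0 0 0 0.01 0; 0 0 0 0 0 0.007 0; 0 0 0 0 0 0.003 0; 0 0 0 0 0 0 0")

```text
t: 13.0
eef_pos: [0.528, 0.1277, 0.1249]
ee_rot: [-3.141, -0.663, -1.48]
force: [1.1, 0.4, 0.6]
width: 0.0008
gripper_force: 0.0
```

```bash
python3 to.py -.133 -.012 .116
```

```text
now tipper [-0.1394 -0.0115  0.1249] z axis [ 0.616  0.002 -0.788] yaxis [ 0.002 -1.    -0.   ] q [ 0.89  0.44 -0.52  0.49 -1.17 -1.12]
target [0.528  0.1213 0.116 ] tool shift [-0.0004  0.0005  0.0109]
```

Call:
move_arm(rows="0 0 0 0 0 0.006 0; 0 0 0 0 0 0.005 0; 0 0 0 -0.004 0 0.0055 0; 0 0 0 -0.004 0 0.0055 0; 0 0 0 -0.0035 0 0.006 0; 0 0 0 -0.0035 0 0.006 0; 0 0 0 0 0 0 0")

```text
t: 13.88
eef_pos: [0.5288, 0.1186, 0.0883]
ee_rot: [3.141, -0.664, -1.479]
force: [-1.8, 2.5, 4.8]
width: 0.0008
gripper_force: 2.4
```

```bash
python3 to.py -.1315 -.012 .0891;  python3 -c "
from h import *
im,d,c=grab('wrist'); cv2.imwrite('pics/w5.png',im); im,d,c=grab('scene'); cv2.imwrite('pics/s5.png',cv2.resize(im[170:330,260:460],(800,600)))"
```

```text
now tipper [-0.1302 -0.0115  0.0883] z axis [ 0.616  0.001 -0.788] yaxis [ 0.002 -1.     0.   ] q [ 0.87  0.48 -0.57  0.52 -1.09 -1.16]
target [0.5282 0.1198 0.0891] tool shift [-0.0005  0.0005 -0.0014]
```

View pics/s5.png

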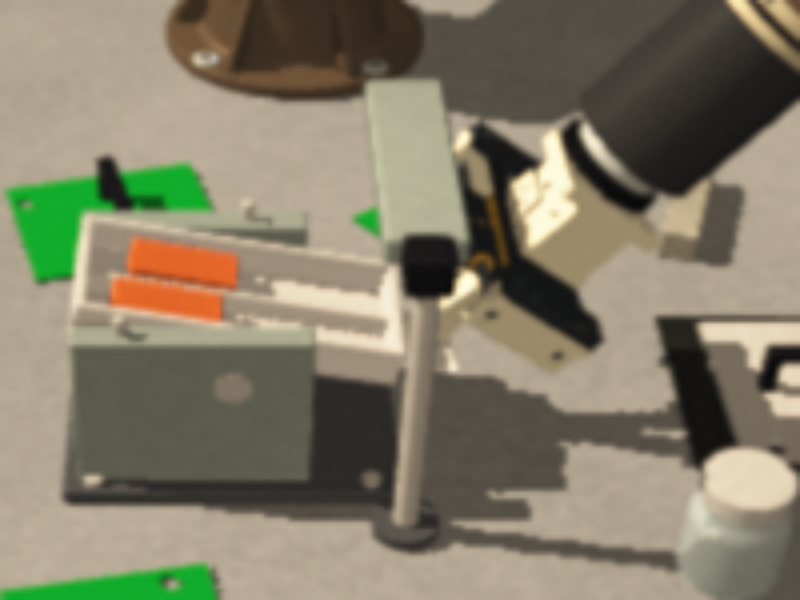

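The tray is tipped about 0.2 rad with 5 N on the lip, the hand is clear of the bar (scene crop 420,170), and the stones have not moved yet. I continue down.

Call:
move_arm(rows="0 0 0 -0.003 0 0.006 0; 0 0 0 -0.003 0 0.006 0; 0 0 0 -0.0022 0 0.0064 0; 0 0 0 -0.0022 0 0.0064 0; 0 0 0 -0.0017 0 0.0066 0; 0 0 0 -0.0015 0 0.006 0; 0 0 0 0 0 0 0; 0 0 0 0 0 0 0")

```text
t: 14.98
eef_pos: [0.5298, 0.1063, 0.0509]
ee_rot: [3.142, -0.663, -1.48]
force: [-0.8, 2.2, 3.6]
width: 0.0005
gripper_force: 2.2
```

```bash
python3 to.py -.1187 -.012 .0505;  python3 -c "
from h import *
im,d,c=grab('wrist'); cv2.imwrite('pics/w6.png',im); im,d,c=grab('scene'); cv2.imwrite('pics/s6.png',cv2.resize(im[170:330,260:460],(800,600)))"
```

```text
now tipper [-0.1179 -0.0116  0.0509] z axis [ 0.616  0.001 -0.788] yaxis [ 0.002 -1.     0.   ] q [ 0.85  0.52 -0.62  0.56 -1.   -1.2 ]
target [0.5293 0.1071 0.0505] tool shift [-0.0009  0.0004 -0.0002]
```

View pics/s6.png

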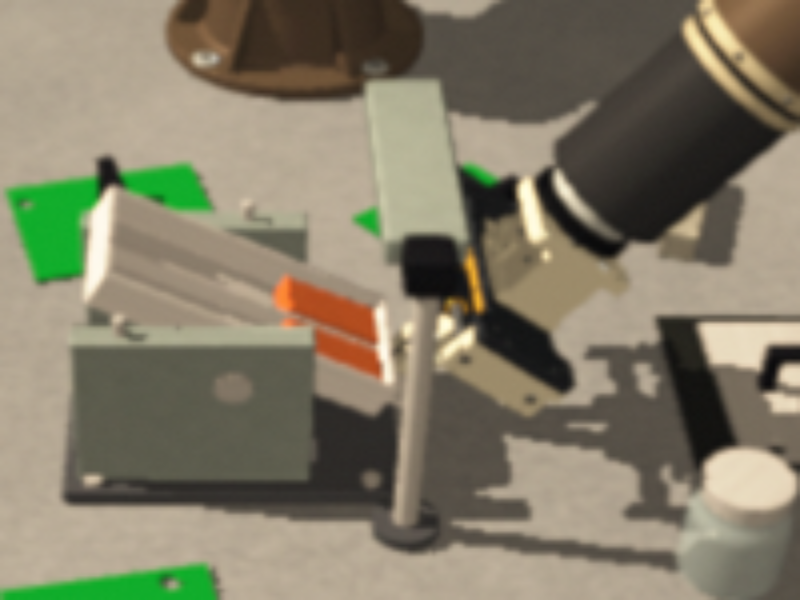

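Both stones lie against the lip-end wall (crop 335,310 and 345,350). I let the tray back up slowly along the same arc.

Call:
move_arm(rows="0 0 0 0.0015 0 -0.006 0; 0 0 0 0.0017 0 -0.0066 0; 0 0 0 0.0022 0 -0.0064 0; 0 0 0 0.0022 0 -0.0064 0; 0 0 0 0.003 0 -0.006 0; 0 0 0 0.003 0 -0.006 0; 0 0 0 0 0 0 0")

```text
t: 15.95
eef_pos: [0.5287, 0.1187, 0.0892]
ee_rot: [-3.141, -0.663, -1.48]
force: [-0.6, 0.9, 2.3]
width: 0.0006
gripper_force: 1.5
```

Call:
move_arm(rows="0 0 0 0.0035 0 -0.006 0; 0 0 0 0.0035 0 -0.006 0; 0 0 0 0.003 0 -0.004 0; 0 0 0 0.002 0 -0.003 0; 0 0 0 0.002 0 -0.002 0; 0 0 0 0.001 0 -0.002 0; 0 0 0 0 0 0 0")

```text
t: 16.82
eef_pos: [0.5284, 0.1208, 0.1161]
ee_rot: [3.141, -0.663, -1.48]
force: [-0.7, -0.5, 2.7]
width: 0.0006
gripper_force: 1.0
```

```bash
python3 to.py -.1334 -.012 .1162
```

```text
now tipper [-0.1324 -0.0117  0.1161] z axis [ 0.616  0.001 -0.788] yaxis [ 0.002 -1.     0.   ] q [ 0.88  0.44 -0.54  0.5  -1.15 -1.13]
target [0.528  0.1217 0.1162] tool shift [-0.0007  0.0003 -0.0007]
```

Call:
move_arm(rows="0 0 0 0 0 -0.001 0; 0 0 0 0 0 -0.001 0; 0 0 0 0 0 -0.001 0; 0 0 0 0 0 -0.0015 0; 0 0 0 0 0 -0.0015 0; 0 0 0 0 0 -0.0015 0; 0 0 0 0 0 -0.0015 0; 0 0 0 0 0 0 0")

```text
t: 17.82
eef_pos: [0.528, 0.1265, 0.1233]
ee_rot: [-3.141, -0.663, -1.48]
force: [0.6, -0.6, 0.7]
width: 0.0006
gripper_force: 0.0
```

Call:
move_arm(rows="0 0 0 0 0 -0.004 0; 0 0 0 0 0 -0.01 0; 0 0 0 0 0 -0.02 0; 0 0 0 0 0 -0.03 0; 0 0 0 0 0 -0.03 0; 0 0 0 0 0 -0.03 0; 0 0 0 0 0 0 0; 0 0 0 0 0 0 0")

```text
t: 18.82
eef_pos: [0.5206, 0.2024, 0.2207]
ee_rot: [3.141, -0.663, -1.479]
force: [0.3, -0.3, -0.9]
width: 0.0006
gripper_force: 0.0
```

Run:
```python
from h import *
a=np.radians(5.1); X=np.array([np.sin(a),-np.cos(a),0]); Y=np.array([np.cos(a),np.sin(a),0]); O=np.array([.5518,-.0101,0])
im,d,c=grab('scene'); h=im.astype(int)
M=((h[...,2]-h[...,0]>80)).astype(np.uint8); M[:190]=0;M[290:]=0;M[:,:285]=0;M[:,370:]=0
k,L,S,C=cv2.connectedComponentsWithStats(M)
for i in range(1,k):
    if S[i,4]>15:
        px=np.argwhere(L==i)[:,::-1]; Q=by_depth(c,d,px)-O; print(C[i],S[i,4],'x',np.percentile(Q@X,[5,50,95]).round(3),'y',np.median(Q@Y).round(3),'z',np.median(Q[:,2]).round(3))
o=np.zeros((480,800,3),np.uint8); o[:,:400]=cv2.resize(im[170:330,260:393],(400,480))
w,_,_=grab('wrist'); o[:300,400:]=cv2.resize(w,(400,300)); cv2.imwrite('pics/v3.png',o)
```

```text
[342.57821782 247.08514851] 505 x [-0.093 -0.06  -0.028] y -0.003 z 0.121
```

View pics/v3.png

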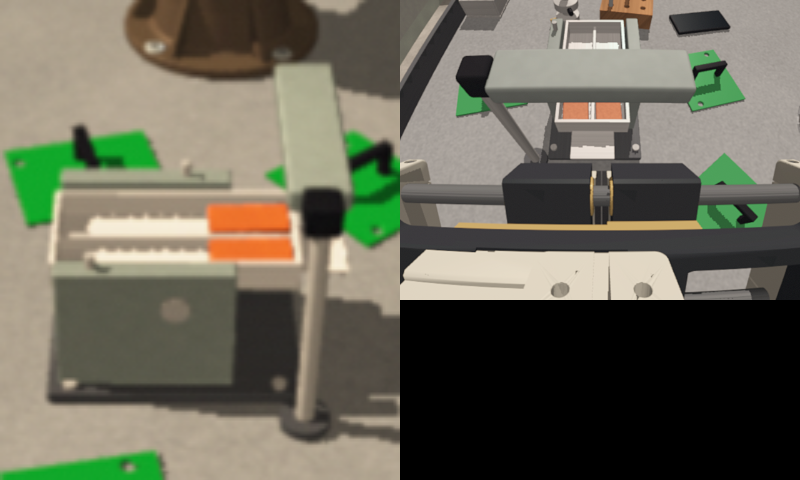

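The tray is level, both stones lie at the lip end (crop 250,220 and 250,250; x about -0.03 to -0.095), and the hand is clear of everything.

```bash
python3 -c "
from station import arm
print(arm.job_done())"
```

```text
the job is handed in; nothing more can be done
None
```

I handed the job in at about 19 s: the cover lies flat, handle up, on the mat; both stones are at the lip end; the tray was eased back to level; and I saw no contact with the light bar or the other bench items. The system returned no verdict.

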